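Lock the ring-clamp head into the jeweller's bayonet work-holder and hold it

ROBOT

A 7-joint arm with a two-finger parallel gripper is mounted at the origin on the work surface. World frame = base frame: x ahead of the robot, y to its left, z up, the work surface at z = 0. Lengths are in m, angles in rad, forces in N, time in s.
With the tool pointing down it reaches from about 0.4 to 0.85 m from the base axis. Payload 10.4 kg.
Tool frame: the origin (TCP) lies at the centre of the arm's flange, where the gripper is bolted on; the fingertips stand 173 mm ahead of it and the grasp point (between the pads) lies 155 mm ahead of it; z points along the fingers, y is the line along which they close (so a half turn about z gives the same grasp; the last joint's range is limited). The gripper opens to 85 mm and grips with 20 to 120 N. Pads are 22 mm wide; open, the fingers measure 114 mm over their backs; the gripper's body (76 mm by 85 mm) begins 54 mm behind the grasp point. The pads swing forward as they close: fully open they stand 13 mm farther back than shut.
Start: joints at [-1.137, 0.332, -0.065, 1.46, 0.022, 1.35, -0.088], TCP at [0.276, 0.561, 0.405] pointing down, gripper open.
Joint ranges: [-2.6, 2.6], [-0.5, 2.12], [-1.47, 1.34], [0.16, 2.42], [-1.27, 4.41], [0.06, 2.06], [-2.6, 2.6]. Speed limits (rad/s): [2.22, 2.22, 2.79, 2.79, 3.14, 3.14, 3.14].

INTERFACE

Orientations are given as a unit quaternion [x, y, z, w].
In Python, from workcell import manip, viewer, finder gives the robot as it stands.
- The arm moves only by the tool arm_command, never from a script. Its argument "plan" is a list of rows, each an object with "dp": the shift along the tool's x, y, z in mm, a list of three; "spin": the turn about the tool's z in rad. A call has 1 to 5 rows; each row shifts and turns the commanded pose from where the row before left it, along the tool's axes as they then stand; what a row does not reach is not made up. A row lasts 1/10 s, in which the tool goes at most 50 mm and 8.59 degrees, less where a joint would pass 70% of its speed; a pose out of reach is approached as far as the arm can. A call is refused whole if a number of a shift passes 50 or a number of a turn 0.15, either way. A call with a gripper value outside its range is refused whole. "grip" is the closure, from -1 (fully open) to 1 (shut), set as the call begins (left out, the last holds). The fingers move at their own pace and stop on an object; "newtons" is the grip in N (left out, the last holds). Time passes only in rows, so rows that do not move let the fingers close. It gives the time, the measured TCP pose, the force, the opening and the grip force at its end, in the units of the state.
- manip.get_obs(): the state, without advancing time (a new reading comes with each control period).
- viewer.camera(name): name is "scene" or "top"; returns the picture (400x640x3 uint8, blue, green, red); there is no depth.
- viewer.camera_params(name): a dict with "vertical_fov" (degrees; the focal length in pixels is half the picture's height over the tangent of half this angle, whatever the lens; pixels are square), "cx", "cy" (the principal point, pixels), "R" (3x3) and "t" (3): a world point X has camera coordinates R X + t. Camera axes: x right, y down, z forward; pixel columns grow to the right and rows downward; lengths in m; the calibration is good to about 2 mm. A picture is of the moment at which its call begins. camera_params takes no time and is no camera call.
- manip.hand_in(): hands the job in; it is judged then, once.
Trained networks look in the newest picture that a camera, given by its name, has taken for a name from the list of things; names that differ only in an ending like _2 or _b are one class to them, and where a whole thing is asked for, a point or a joint stands for the part that bears it (a point fixed in the world has none). Each returns a list of dicts, best first, with "score" (0 to 1); they miss things now and then, are a little off and sometimes report something else, mostly with a low value. They report only what shows in the picture. A call takes as long as a camera call. They do not tell look-alikes from the thing itself.
- finder.find_in(camera, thing): "position" ([x, y, z] in m, in world coordinates, good to about 4 mm: the middle of the surface that is visible of it).
The state is a dict: "clock": time; "joint_pos": joint angles; "joint_velocities": joint speeds; "tau": joint torques, N m; "position": TCP position; "ee_rot": TCP orientation; "ft_force": force on the tool from outside, world axes, zero at the start; "torque": the same for the moment, N m; "grip_width": opening from 0.0 (shut) to 1.0 (fully open); "grasp_force": force on a finger pad.
Only numpy, scipy, OpenCV 4.12 (cv2) and the standard library are available. Lean on these libraries where they do the work, as an engineer would, in place of code of your own. Each camera call takes 0.05 s, during which the arm holds its last target. There are 200 camera calls.

TASK

Take the ring-clamp head (the one with the rectangular wooden block) out of the wooden holder, line its lugs up with the two slots of the steel socket, push it in against the spring until its flange comes down on the rim, and turn it a quarter turn clockwise (seen from above) as far as it goes. Finish while still gripping it there, holding it turned home against the return spring: do not let go. Leave the other two heads and everything else on the bench where they are.

Things in the scene. Friction and masses are not known exactly. Their poses are not given: they have to be found in the camera images.
- ring_head_grip (a point): Ring-clamp head, loose, 0.13-0.25 kg, upright in one of the holder's three pockets (which one varies). This point is the centre of its light wooden block: 46 mm along its x, 26 mm along its y, 44 mm high, z up. Grip it across the 26 mm (along y), 40 N or more, at this point or a few mm higher. Below it: flange top at -22 mm, flange underside at -27 mm, foot at -48 mm.
- ring_head_foot (a point): Centre of the same head's foot; same axes. Steel shank 30 mm across, its last 3 mm tapered to 25 mm; flange 44 mm across, 21 to 26 mm above the foot. Two lugs along +x and -x (in line with the block's long side) reach 21 mm from the axis, 8 mm wide, from 5 to 10 mm above the foot. It goes in either way round: half a turn is the same.
- socket_mouth (a point): Centre of the socket's mouth, level with the rim, 60 mm above the bench; z up, x along the two slots (at +x and -x). Bore 33 mm across; slots 13 mm wide, reaching 29 mm from the axis; lip 8 mm thick. The foot meets the plunger 10 mm below the rim. With the foot 21 mm below the rim the flange rests on the rim and the lugs are 3 mm clear below the lip: now it can turn.
- socket: Steel bayonet socket, fixed (place and yaw vary): sleeve 68 mm across on a base 104 mm across. Origin: centre of its underside. Outside, a 6 mm rib in line with each slot. Inside, the head turns only clockwise from above (x towards -y), 90 degrees to a solid stop; pushed less, it rises up to 3 mm until the lugs bear on the lip: normal. Let go of, it springs back.
- plunger (a joint): Spring plunger in the socket, m: 0 at rest, about 0.011 with the flange on the rim, about 0.008 with the lugs up against the lip. About 3.6 N to start and 8.5 N with the flange on the rim.
- spring_ring (a joint): Return spring in the socket which the lugs drive round, rad: 0 at rest, about 1.45 with the head turned home (it lags the head by about 0.12). It pushes the head back anticlockwise with 0.07 to 0.19 N m; with friction the turn takes up to about 0.4 N m.
- holder: Dark wooden holder, fixed (place and yaw vary), 66 mm along x, 310 mm along y, 22 mm high, with three round pockets 48 mm across and 12 mm deep at y = -100, 0 and +100 mm; the heads stand on the pocket floors 10 mm above the bench. Origin: centre of its underside.
- anvil_head_mid (a point): Round anvil head, to be left in the holder: a steel cylinder 34 mm across, 56 mm high in all, on the same steel bayonet shank as the ring-clamp head (flange 44 mm across, its top 26 mm above the foot). This point is on its axis, half-way up.
- mandrel_head_mid (a point): Mandrel head, to be left in the holder: a steel taper 22 to 14 mm across, 70 mm high in all, on the same steel bayonet shank as the ring-clamp head (flange 44 mm across, its top 26 mm above the foot). This point is on its axis, half-way up.
- bench_block: Loose steel block 65 x 65 x 19 mm, a bystander; origin at the centre of its underside.
- dish: Small white dish, 60 mm across, 18 mm high, a bystander; origin under its centre.
- hammer: Hammer 210 mm long lying on the bench along its x, a bystander; origin under its middle.
- brush: Brush 170 mm long lying along its x, a bystander; origin under its middle.
- jar: Amber glass jar 54 mm across, 70 mm high, a bystander; origin under its centre.
There are look-alikes about, which are no part of the job. What is shaped like the socket but blue or purple is not meant. Leave any turquoise or yellow look-alike of the part that bears ring_head_grip alone.

How it is judged:
By the outcome, as a careful person would: the job done as asked, in the order asked, and still so for the second after the job is handed in, while the arm keeps its last pose, push and grip.
It also fails if it takes over 48 s, if anything falls off the work surface, if the arm or the gripper's body presses on something with over 40 N, if the wrist force passes 120 N, or if a joint passes its speed limit or range.

## Working session

There is one attempt and no reset: what is moved stays moved. The work goes in short steps, Python scripts to look and compute and a tool call to move; the robot and the scene stay as the last step left them, time stands still between calls to the robot, and variables do not carry over. Pictures are saved under pics/ and viewed, at most 10 in all, crops included, and the job is handed in when it is done.

Besides the shell and the picture viewer there is one more tool, called by a JSON object that holds its "fn" and its "kwargs". arm_command: Moves the arm, as the interface text tells. Its arguments: {"type":"object","properties":{"plan":{"type":"array","items":{"type":"object","properties":{"dp":{"type":"array","items":{"type":"number"}},"spin":{"type":"number"}}}},"grip":{"type":"number"},"newtons":{"type":"number"}},"required":["plan"]}

```bash
mkdir -p pics
python3 - <<'E'
from workcell import manip, viewer, finder
import cv2,numpy as np
for c in("scene","top"):
    cv2.imwrite(f"pics/{c}0.png",viewer.camera(c))
    p=viewer.camera_params(c);print(c,p)
    for n in("ring_head_grip","ring_head_foot","socket_mouth","socket","holder","anvil_head_mid","mandrel_head_mid"):
        print(n,[(np.round(d["position"],3).tolist(),round(d["score"],2)) for d in finder.find_in(c,n)][:4])
print(manip.get_obs())
E
```

```text
scene {'vertical_fov': 44.68847723052536, 'cx': 324.84308030556525, 'cy': 191.75349733516913, 'R': array([[ 0.78831877,  0.61525891, -0.0031612 ],
       [ 0.50868673, -0.65464306, -0.55917822],
       [-0.34610884,  0.43920262, -0.82904145]]), 't': array([-0.45163015, -0.28408288,  1.50988206])}
ring_head_grip [([0.388, -0.162, 0.056], 0.75), ([0.404, -0.072, 0.054], 0.75), ([0.534, -0.167, 0.073], 0.58)]
ring_head_foot [([0.391, -0.167, 0.056], 0.82), ([0.533, -0.166, 0.074], 0.81), ([0.407, -0.077, 0.06], 0.65)]
socket_mouth [([0.726, -0.128, 0.031], 0.66), ([0.593, 0.133, 0.031], 0.64), ([0.416, 0.185, 0.034], 0.64)]
socket [([0.594, 0.133, 0.029], 0.92), ([0.419, 0.184, 0.037], 0.92), ([0.726, -0.128, 0.029], 0.8)]
holder [([0.535, -0.185, 0.018], 0.73)]
anvil_head_mid [([0.548, -0.258, 0.061], 0.69)]
mandrel_head_mid [([0.515, -0.065, 0.035], 0.5)]
top {'vertical_fov': 42.25647382311644, 'cx': 315.4684233974061, 'cy': 194.44723686127944, 'R': array([[-0.00320657, -0.99998195,  0.00508117],
       [-0.98766031,  0.00237137, -0.15659337],
       [ 0.1565785 , -0.00552059, -0.9876
[... 613 characters left out ...]
'joint_pos': array([-1.1365535 ,  0.33220891, -0.06469127,  1.46012512,  0.02161469,
        1.34992358, -0.08854984]), 'joint_velocities': array([-0.0006109 ,  0.00084229,  0.00017472,  0.00054742,  0.00148656,
        0.00102598, -0.00107747]), 'tau': array([-5.90943164e-04, -6.25189734e+01,  4.86131490e-02, -3.91807723e+01,
        1.66682352e-02,  1.52101693e-03,  3.66905567e-05]), 'position': array([0.27569028, 0.56090616, 0.40471993]), 'ee_rot': array([2.26465111e-01, 9.74019278e-01, 1.45022816e-05, 4.52623167e-06]), 'ft_force': array([-0.82061968, -0.96402258, -0.40856048]), 'torque': array([ 0.00728945, -0.00431829,  0.00422255]), 'grasp_force': 0.0, 'grip_width': 0.9963475549009007}
```

View pics/scene0.png

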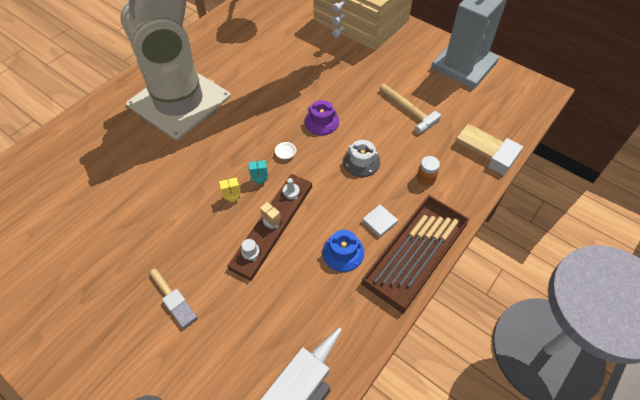

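View pics/top0.png

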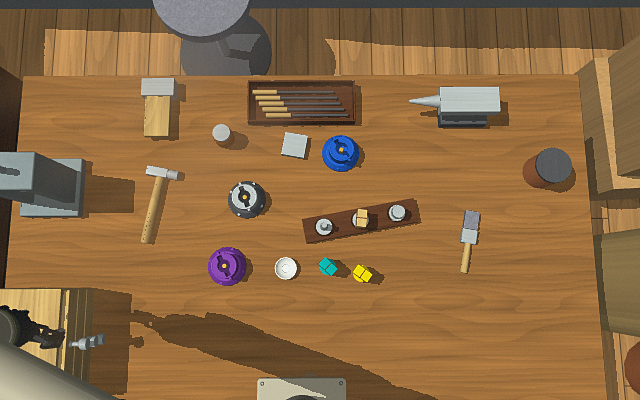

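The scene shows the wooden ring head in the middle pocket (scene 270,213; top 361,217). The grey socket is at scene (361,155), top (247,198). I'll enlarge both for precise positions.

Run:
```python
import cv2,numpy as np
s=cv2.imread("pics/scene0.png");t=cv2.imread("pics/top0.png")
def c(i,u,v,h,w,k): return cv2.resize(i[v-h//2:v+h//2,u-w//2:u+w//2],None,fx=k,fy=k,interpolation=cv2.INTER_CUBIC)
k=8
a=np.vstack([np.hstack([c(s,270,217,36,48,k),c(s,362,156,36,48,k)]),np.hstack([c(t,361,217,36,48,k),c(t,246,198,36,48,k)])])
cv2.imwrite("pics/crop1.png",a)
```

```text
(no output)
```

View pics/crop1.png

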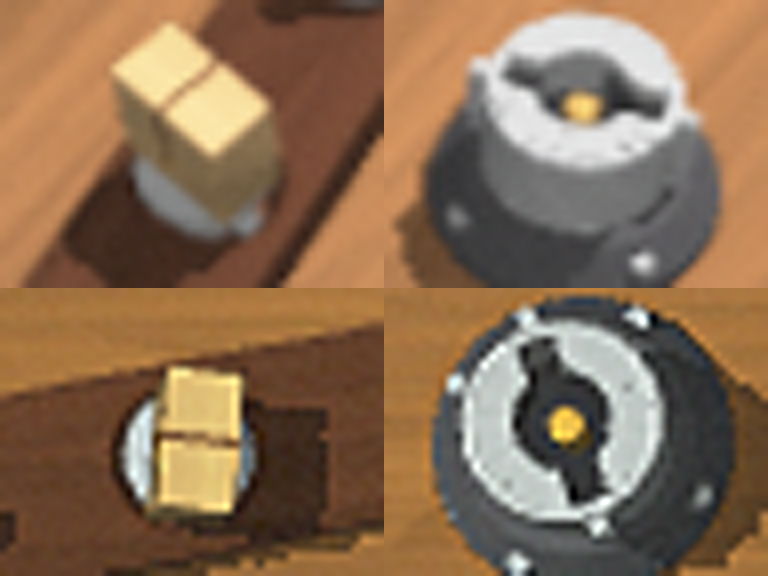

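```bash
cat > h.py <<'E'
from workcell import viewer
import numpy as np
P={c:viewer.camera_params(c) for c in("scene","top")}
def ray(c,u,v,z):
    p=P[c];f=200/np.tan(np.radians(p["vertical_fov"]/2))
    d=p["R"].T@np.array([(u-p["cx"])/f,(v-p["cy"])/f,1]);o=-p["R"].T@p["t"]
    return (o+d*(z-o[2])/d[2])
def proj(c,X):
    p=P[c];f=200/np.tan(np.radians(p["vertical_fov"]/2));x=p["R"]@np.array(X)+p["t"]
    return np.array([f*x[0]/x[2]+p["cx"],f*x[1]/x[2]+p["cy"]])
E
cat > m.py <<'E'
from h import *
def g(c,o,pts,z): return np.array([ray(c,o[0]+(x+.5)/8-.5,o[1]+(y+.5)/8-.5,z)[:2] for x,y in pts])
def yaw(d): return round(float(np.degrees(np.arctan2(d[1],d[0])))%180,1)
for n,q in(("top",g("top",(337,199),[(168,79),(243,88),(235,227),(157,220)],.08)),("scene",g("scene",(246,199),[(170,22),(272,107),(212,157),(112,70)],.08))):
    e=q[[1,2,3,0]]-q; print(n,"block",q.mean(0).round(4),[(round(1e3*np.hypot(*x),1),yaw(x)) for x in e])
for n,q in(("top",g("top",(222,180),[(178,132),(76,132),(281,132),(178,30),(178,234),(152,54),(201,214),(141,29),(214,237)],.06)),("scene",g("scene",(338,138),[(202,91),(102,91),(302,91),(202,12),(202,170),(124,70),(281,105)],.06))):
    print(n,"rim",q[0].round(4),"dia",[np.hypot(*(q[i]-q[i+1])).round(4) for i in(1,3)],"slots",(q[5:7].mean(0)).round(4),np.hypot(*(q[5]-q[6])).round(4),yaw(q[5]-q[6]),[yaw(q[7]-q[8])] if len(q)>7 else "")
E
python3 m.py
```

```text
top block [ 0.5251 -0.1593] [(np.float64(24.5), 82.9), (np.float64(45.4), 175.7), (np.float64(25.3), 84.7), (np.float64(46.2), 174.7)]
scene block [ 0.5263 -0.1602] [(np.float64(45.4), 175.0), (np.float64(24.7), 83.8), (np.float64(45.1), 174.3), (np.float64(24.2), 84.4)]
top rim [0.5858 0.1499] dia [np.float64(0.0678), np.float64(0.0683)] slots [0.5853 0.1504] 0.0563 17.8 [20.0]
scene rim [0.5876 0.1491] dia [np.float64(0.0679), np.float64(0.0689)] slots [0.5868 0.1505] 0.0549 21.7
```

Create go.py:
```python
import sys,numpy as np
from workcell import manip
from scipy.spatial.transform import Rotation as R
def delta(x,y,zgrasp,xyaw):
    o=manip.get_obs();r=R.from_quat(o["ee_rot"]).as_matrix();p=o["position"]
    cur=np.degrees(np.arctan2(r[1,0],r[0,0]));d=(xyaw-cur+180)%360-180
    t=np.array([x,y,zgrasp+.155])-p
    print("t",o["clock"],"dp mm",(1e3*r.T@t).round(1),"spin",round(-np.radians(d),4),"yaw",cur.round(2),"zaxis",r[:,2].round(4),"F",o["ft_force"].round(1),o["torque"].round(2),"w",o["grip_width"],o["grasp_force"],"q7",o["joint_pos"][6].round(2))
if __name__=="__main__": delta(*map(float,sys.argv[1:]))
```

```text
(no output)
```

{"fn": "arm_command", "kwargs": {"plan": [{"dp":[0,0,0],"spin":-0.122},{"dp":[0,0,0],"spin":-0.122},{"dp":[0,0,0],"spin":-0.122},{"dp":[0,0,0],"spin":0}]}}

```text
clock: 1.2
position: [0.2757, 0.5609, 0.4047]
ee_rot: [0.044, 0.999, 0.0, -0.0]
ft_force: [-0.1, -0.6, -0.5]
grip_width: 1.0
grasp_force: 0.0
```

```bash
python3 go.py 0.5257 -0.1598 0.25 174.8
```

```text
t 1.2 dp mm [-3.130e+02 -6.956e+02 -4.000e-01] spin 0.0018 yaw 174.9 zaxis [-1.e-04  1.e-04 -1.e+00] F [-0.1 -0.6 -0.5] [ 0.06 -0.   -0.05] w 1.0001442275690156 0.0 q7 0.27
```

{"fn": "arm_command", "kwargs": {"plan": [{"dp":[-15,-34,0]},{"dp":[-15,-34,0]},{"dp":[-15,-34,0]},{"dp":[-15,-34,0]},{"dp":[-15,-34,0]}]}}

```text
invalid input at $.plan[0]: expected keys dp, spin
```

{"fn": "arm_command", "kwargs": {"plan": [{"dp":[-16,-35,0]},{"dp":[-16,-35,0]},{"dp":[-16,-35,0]},{"dp":[-16,-35,0]},{"dp":[-16,-35,0]}]}}

```text
invalid input at $.plan[0]: expected keys dp, spin
```

{"fn": "arm_command", "kwargs": {"plan": [{"dp":[-16,-35,0]},{"dp":[-16,-35,0]},{"dp":[-16,-35,0]},{"dp":[-16,-35,0]},{"dp":[-16,-35,0]}]}}

```text
invalid input at $.plan[0]: expected keys dp, spin
```

{"fn": "arm_command", "kwargs": {"plan": [{"dp":[-16,-35,0]},{"dp":[-16,-35,0]},{"dp":[-16,-35,0]},{"dp":[-16,-35,0]},{"dp":[0,0,0]}]}}

```text
invalid input at $.plan[0]: expected keys dp, spin
```

```bash
python3 go.py 0.5257 -0.1598 0.25 174.8
```

```text
t 1.2 dp mm [-3.130e+02 -6.956e+02 -4.000e-01] spin 0.0018 yaw 174.9 zaxis [-1.e-04  1.e-04 -1.e+00] F [-0.1 -0.6 -0.5] [ 0.06 -0.   -0.05] w 1.0001442275690156 0.0 q7 0.27
```

{"fn": "arm_command", "kwargs": {"plan": [{"dp":[-15,-34,0],"spin":0},{"dp":[-15,-34,0],"spin":0},{"dp":[-15,-34,0],"spin":0},{"dp":[-15,-34,0],"spin":0},{"dp":[-15,-34,0],"spin":0}]}}

```text
clock: 1.7
position: [0.3353, 0.3833, 0.4049]
ee_rot: [0.048, 0.999, 0.0, 0.0]
ft_force: [0.9, -0.4, 0.6]
grip_width: 1.0
grasp_force: 0.0
```

{"fn": "arm_command", "kwargs": {"plan": [{"dp":[-16,-35,0],"spin":0},{"dp":[-16,-35,0],"spin":0},{"dp":[-16,-35,0],"spin":0},{"dp":[-16,-35,0],"spin":0},{"dp":[-16,-35,0],"spin":0}]}}

```text
clock: 2.2
position: [0.399, 0.2017, 0.405]
ee_rot: [0.047, 0.999, 0.0, 0.0]
ft_force: [1.3, 0.1, -0.3]
grip_width: 0.997
grasp_force: 0.0
```

{"fn": "arm_command", "kwargs": {"plan": [{"dp":[-16,-35,0],"spin":0},{"dp":[-16,-35,0],"spin":0},{"dp":[-16,-35,0],"spin":0},{"dp":[-16,-35,0],"spin":0},{"dp":[-16,-35,0],"spin":0}]}}

```text
clock: 2.7
position: [0.4627, 0.0201, 0.405]
ee_rot: [0.047, 0.999, 0.0, 0.0]
ft_force: [0.1, -0.3, 0.6]
grip_width: 1.004
grasp_force: 0.0
```

{"fn": "arm_command", "kwargs": {"plan": [{"dp":[-16,-35,0],"spin":0},{"dp":[-16,-35,0],"spin":0},{"dp":[-16,-35,0],"spin":0},{"dp":[-16,-35,0],"spin":0},{"dp":[0,0,0],"spin":0}]}}

```text
clock: 3.2
position: [0.5137, -0.1285, 0.4049]
ee_rot: [0.051, 0.999, -0.001, 0.0]
ft_force: [0.0, 0.2, 0.4]
grip_width: 1.0
grasp_force: 0.0
```

```bash
python3 go.py 0.5257 -0.1598 0.25 174.8
```

```text
t 3.2 dp mm [-15.1 -30.   -0. ] spin -0.0107 yaw 174.19 zaxis [ 7.0e-04 -2.2e-03 -1.0e+00] F [0.  0.2 0.4] [0.05 0.07 0.05] w 0.9999296832494695 0.0 q7 1.69
```

{"fn": "arm_command", "kwargs": {"plan": [{"dp":[-15,-30,30],"spin":-0.011},{"dp":[0,0,40],"spin":0},{"dp":[0,0,40],"spin":0},{"dp":[0,0,0],"spin":0}]}}

```text
clock: 3.6
position: [0.5241, -0.1537, 0.2902]
ee_rot: [0.041, 0.999, 0.0, -0.004]
ft_force: [0.2, 0.5, 0.3]
grip_width: 1.004
grasp_force: 0.0
```

```bash
python3 go.py 0.5257 -0.1598 0.062 174.8
python3 - <<'E'
from workcell import viewer
import cv2,numpy as np
s=viewer.camera("scene");t=viewer.camera("top")
c=lambda i,u,v:cv2.resize(i[v-40:v+40,u-50:u+50],None,fx=4,fy=4,interpolation=cv2.INTER_CUBIC)
cv2.imwrite("pics/near.png",np.hstack([c(s,270,205),c(t,361,217)]))
E
```

```text
t 3.6 dp mm [-2.7 -5.9 73.2] spin 0.0082 yaw 175.27 zaxis [-8.2e-03  9.0e-04 -1.0e+00] F [0.2 0.5 0.3] [ 0.01 -0.02  0.01] w 1.004086879330366 0.0 q7 1.83
```

View pics/near.png

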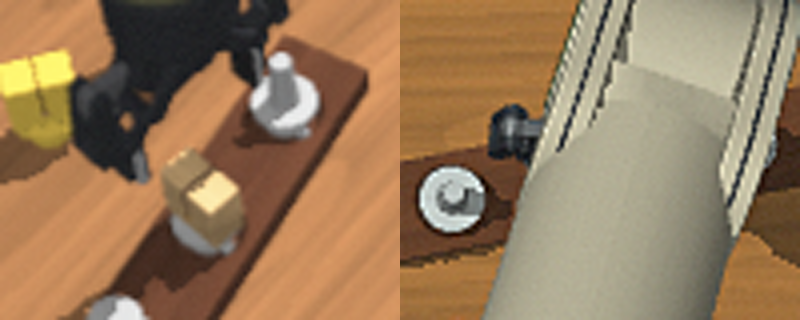

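The open fingers straddle the block (in the scene crop at about 205,195) with the mandrel clear to the right. I'll correct the lateral offset and descend.

{"fn": "arm_command", "kwargs": {"plan": [{"dp":[-2,-4,20],"spin":0.005},{"dp":[0,0,15],"spin":0},{"dp":[0,0,0],"spin":0},{"dp":[0,0,0],"spin":0}]}}

```text
clock: 4.1
position: [0.5278, -0.1587, 0.2607]
ee_rot: [0.042, 0.999, 0.0, 0.0]
ft_force: [-0.2, -0.3, 0.4]
grip_width: 1.003
grasp_force: 0.0
```

```bash
python3 go.py 0.5257 -0.1598 0.062 174.8
```

```text
t 4.1 dp mm [ 2.1 -1.3 43.7] spin 0.0059 yaw 175.14 zaxis [ 9.e-04  1.e-04 -1.e+00] F [-0.2 -0.3  0.4] [ 0.02  0.01 -0.01] w 1.002512683744016 0.0 q7 1.86
```

{"fn": "arm_command", "kwargs": {"plan": [{"dp":[2,-1,15],"spin":0.006},{"dp":[0,0,15],"spin":0},{"dp":[0,0,14],"spin":0},{"dp":[0,0,0],"spin":0},{"dp":[0,0,0],"spin":0}]}}

```text
clock: 4.6
position: [0.5255, -0.1597, 0.2156]
ee_rot: [0.045, 0.999, -0.0, -0.0]
ft_force: [0.4, 0.2, 0.4]
grip_width: 0.998
grasp_force: 0.0
```

```bash
python3 go.py 0.5257 -0.1598 0.062 174.8
```

```text
t 4.6 dp mm [-0.2 -0.1 -1.4] spin -0.0001 yaw 174.79 zaxis [-6.e-04 -1.e-04 -1.e+00] F [0.4 0.2 0.4] [-0.03 -0.01 -0.01] w 0.997566227456389 0.0 q7 1.89
```

{"fn": "arm_command", "kwargs": {"plan": [{"dp":[0,0,0],"spin":0},{"dp":[0,0,0],"spin":0},{"dp":[0,0,0],"spin":0},{"dp":[0,0,0],"spin":0},{"dp":[0,0,0],"spin":0}], "grip": 1, "newtons": 80}}

```text
clock: 5.1
position: [0.5255, -0.1597, 0.2161]
ee_rot: [0.045, 0.999, 0.0, 0.0]
ft_force: [0.1, 0.6, 4.4]
grip_width: 0.299
grasp_force: 78.3
```

{"fn": "arm_command", "kwargs": {"plan": [{"dp":[0,0,0],"spin":0},{"dp":[0,0,0],"spin":0},{"dp":[0,0,0],"spin":0}]}}

```text
clock: 5.4
position: [0.5256, -0.1597, 0.216]
ee_rot: [0.045, 0.999, 0.0, 0.0]
ft_force: [-1.1, 0.1, 6.8]
grip_width: 0.292
grasp_force: 78.5
```

```bash
python3 go.py 0.5257 -0.1598 0.2 174.8
```

```text
t 5.4 dp mm [-2.00e-01 -1.00e-01 -1.39e+02] spin -0.0001 yaw 174.8 zaxis [ 4.e-04  1.e-04 -1.e+00] F [-1.1  0.1  6.8] [0.1  0.28 0.07] w 0.29247625744649514 78.46340775489807 q7 1.89
```

{"fn": "arm_command", "kwargs": {"plan": [{"dp":[0,0,-6],"spin":0},{"dp":[0,0,-15],"spin":0},{"dp":[0,0,-25],"spin":0},{"dp":[0,0,-35],"spin":0},{"dp":[0,0,-30],"spin":0}]}}

```text
clock: 5.9
position: [0.5252, -0.1599, 0.3291]
ee_rot: [0.046, 0.999, -0.0, 0.0]
ft_force: [2.0, 0.8, -1.0]
grip_width: 0.292
grasp_force: 78.6
```

{"fn": "arm_command", "kwargs": {"plan": [{"dp":[0,0,0],"spin":-0.1},{"dp":[0,0,0],"spin":-0.11},{"dp":[0,0,0],"spin":-0.11},{"dp":[0,0,0],"spin":-0.11},{"dp":[0,0,0],"spin":0}]}}

```text
clock: 6.4
position: [0.5253, -0.1598, 0.3276]
ee_rot: [-0.17, 0.986, -0.0, 0.0]
ft_force: [0.7, -0.2, -1.6]
grip_width: 0.294
grasp_force: 78.5
```

```bash
python3 go.py 0.5865 0.1500 0.166 199.5
```

```text
t 6.4 dp mm [-161.2  271.6    6.6] spin 0.0003 yaw -160.48 zaxis [ 6.e-04  1.e-04 -1.e+00] F [ 0.7 -0.2 -1.6] [-0.04 -0.07 -0.06] w 0.29355652432546114 78.50262522697449 q7 2.23
```

{"fn": "arm_command", "kwargs": {"plan": [{"dp":[-10,17,0],"spin":0},{"dp":[-20,33,0],"spin":0},{"dp":[-20,34,0],"spin":0},{"dp":[-20,34,0],"spin":0},{"dp":[-20,34,0],"spin":0}]}}

```text
clock: 6.9
position: [0.5597, 0.015, 0.3274]
ee_rot: [-0.167, 0.986, 0.0, 0.0]
ft_force: [1.2, -0.1, -1.6]
grip_width: 0.298
grasp_force: 78.7
```

{"fn": "arm_command", "kwargs": {"plan": [{"dp":[-20,34,0],"spin":0},{"dp":[-20,34,0],"spin":0},{"dp":[-20,34,0],"spin":0},{"dp":[-11,17,0],"spin":0},{"dp":[0,0,0],"spin":0}]}}

```text
clock: 7.4
position: [0.5869, 0.1531, 0.3267]
ee_rot: [-0.17, 0.985, 0.0, -0.0]
ft_force: [-0.1, -0.1, -2.5]
grip_width: 0.293
grasp_force: 78.7
```

{"fn": "arm_command", "kwargs": {"plan": [{"dp":[0,0,0],"spin":0},{"dp":[0,0,0],"spin":0}]}}

```text
clock: 7.6
position: [0.5872, 0.1476, 0.3269]
ee_rot: [-0.167, 0.986, -0.0, -0.0]
ft_force: [0.0, -0.1, -1.7]
grip_width: 0.296
grasp_force: 78.7
```

```bash
python3 go.py 0.5865 0.1500 0.1065 199.5
```

```text
t 7.6 dp mm [-0.2  2.5 65.4] spin -0.0045 yaw -160.76 zaxis [ 1.e-04 -8.e-04 -1.e+00] F [ 0.  -0.1 -1.7] [-0.02  0.03  0.01] w 0.2964713679969318 78.72540235519409 q7 1.68
```

{"fn": "arm_command", "kwargs": {"plan": [{"dp":[0,2.5,15],"spin":-0.0045},{"dp":[0,0,20],"spin":0},{"dp":[0,0,12],"spin":0},{"dp":[0,0,0],"spin":0},{"dp":[0,0,0],"spin":0}]}}

```text
clock: 8.1
position: [0.5863, 0.1515, 0.2797]
ee_rot: [-0.171, 0.985, -0.0, -0.0]
ft_force: [0.3, -0.0, -2.0]
grip_width: 0.296
grasp_force: 78.7
```

```bash
python3 go.py 0.5865 0.1500 0.111 199.5
python3 - <<'E'
from workcell import viewer
import cv2,numpy as np
from h import proj
s=viewer.camera("scene");cv2.imwrite("pics/s2.png",s)
t=viewer.camera("top")
c=lambda i,u,v:cv2.resize(i[v-38:v+38,u-33:u+33],None,fx=6,fy=6,interpolation=cv2.INTER_CUBIC)
cv2.imwrite("pics/near2.png",np.hstack([c(s,362,146),c(t,246,198)]))
E
```

```text
t 8.1 dp mm [ 0.3 -1.4 13.7] spin 0.0027 yaw -160.34 zaxis [-2.e-04 -2.e-04 -1.e+00] F [ 0.3 -0.  -2. ] [ 0.06 -0.06  0.02] w 0.29590647561125427 78.7037980556488 q7 1.69
```

View pics/near2.png

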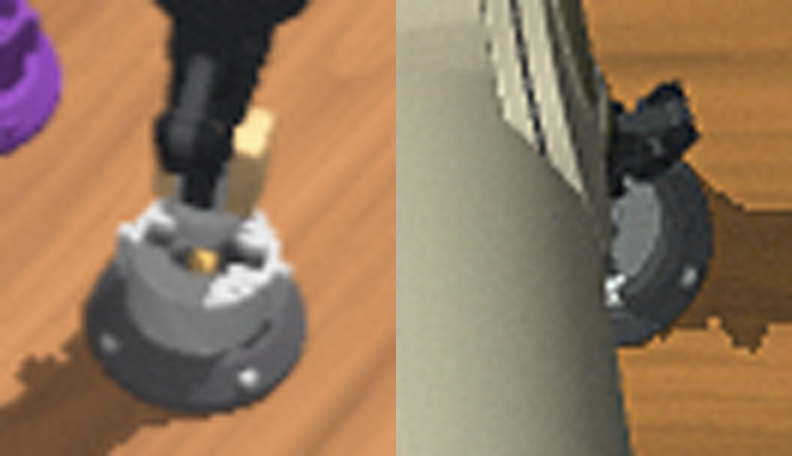

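Run:
```python
from h import *
import cv2
c=np.array([.5863,.1515]);a=np.radians(199.6);ux=np.array([np.cos(a),np.sin(a)]);uy=np.array([-ux[1],ux[0]])
im=cv2.imread("pics/s2.png")[108:184,329:395];im=cv2.resize(im,None,fx=8,fy=8,interpolation=cv2.INTER_CUBIC)
im=cv2.convertScaleAbs(im,alpha=1.6,beta=20)
f=lambda p,z:(((proj("scene",[*p,z])-[329,108]+.5)*8)).astype(int)
for z in(.1437,.0997):
    cv2.polylines(im,[np.array([f(c+i*.023*ux+j*.013*uy,z) for i,j in((1,1),(1,-1),(-1,-1),(-1,1))])],True,(0,0,255))
th=np.linspace(0,2*np.pi,40)
for ctr,r,z,col in((c,.022,.0997,(0,255,0)),(c,.0125,.0737,(255,0,0)),(np.array([.5865,.15]),.0165,.06,(0,255,255)),(np.array([.5865,.15]),.034,.06,(0,255,255))):
    cv2.polylines(im,[np.array([f(ctr+r*np.array([np.cos(t),np.sin(t)]),z) for t in th])],True,col)
cv2.imwrite("pics/ov.png",im)
```

```text
(no output)
```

View pics/ov.png

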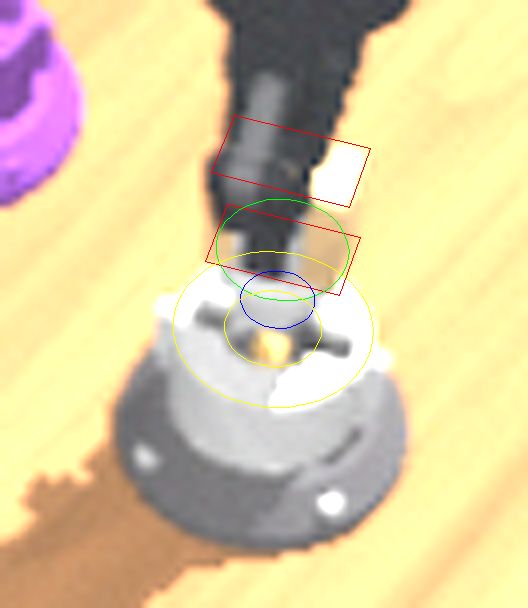

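The overlay matches: the block, foot and socket rim all fall on the predicted outlines. I'll correct by 1.4 mm and descend.

{"fn": "arm_command", "kwargs": {"plan": [{"dp":[0.3,-1.4,5],"spin":0.003},{"dp":[0,0,5],"spin":0},{"dp":[0,0,0],"spin":0},{"dp":[0,0,0],"spin":0},{"dp":[0,0,0],"spin":0}]}}

```text
clock: 8.7
position: [0.5865, 0.1504, 0.2699]
ee_rot: [-0.17, 0.986, 0.0, 0.0]
ft_force: [-0.2, 0.4, -2.1]
grip_width: 0.299
grasp_force: 78.7
```

```bash
python3 go.py 0.5865 0.1500 0.111 199.5
```

```text
t 8.7 dp mm [ 0.1 -0.4  3.9] spin 0.0004 yaw -160.48 zaxis [ 3.e-04  1.e-04 -1.e+00] F [-0.2  0.4 -2.1] [ 0.05  0.   -0.03] w 0.2988243359932 78.70407700538635 q7 1.7
```

Now insert stepwise, watching the force.

{"fn": "arm_command", "kwargs": {"plan": [{"dp":[0,-0.3,2],"spin":0},{"dp":[0,0,2],"spin":0},{"dp":[0,0,2],"spin":0},{"dp":[0,0,0],"spin":0}]}}

```text
clock: 9.1
position: [0.5864, 0.1501, 0.2633]
ee_rot: [-0.17, 0.986, -0.0, -0.0]
ft_force: [-0.3, -0.2, -1.8]
grip_width: 0.292
grasp_force: 78.7
```

```bash
python3 go.py 0.5865 0.1500 0.111 199.5
```

```text
t 9.1 dp mm [-0.1 -0.1 -2.7] spin 0.0003 yaw -160.48 zaxis [-6.e-04 -1.e-04 -1.e+00] F [-0.3 -0.2 -1.8] [ 0.02 -0.02 -0.  ] w 0.2921931480188088 78.70378375053406 q7 1.7
```

{"fn": "arm_command", "kwargs": {"plan": [{"dp":[0,0,1.5],"spin":0},{"dp":[0,0,1.5],"spin":0},{"dp":[0,0,1],"spin":0},{"dp":[0,0,0],"spin":0}]}}

```text
clock: 9.5
position: [0.5865, 0.1501, 0.2595]
ee_rot: [-0.17, 0.986, 0.0, -0.0]
ft_force: [-0.0, -0.8, -1.9]
grip_width: 0.293
grasp_force: 78.7
```

```bash
python3 go.py 0.5865 0.1500 0.111 199.5
```

```text
t 9.5 dp mm [ 0.  -0.1 -6.5] spin 0.0004 yaw -160.48 zaxis [-2.e-04  0.e+00 -1.e+00] F [-0.  -0.8 -1.9] [-0.03 -0.01 -0.  ] w 0.2930029201258665 78.7043559551239 q7 1.7
```

Depth is 6.5 mm, past the lug level, with no contact. Next comes the plunger and then the flange at TCP z of about 0.245.

{"fn": "arm_command", "kwargs": {"plan": [{"dp":[0,0,2],"spin":0},{"dp":[0,0,2],"spin":0},{"dp":[0,0,2],"spin":0},{"dp":[0,0,1],"spin":0},{"dp":[0,0,0],"spin":0}]}}

```text
clock: 10.0
position: [0.5866, 0.1501, 0.2529]
ee_rot: [-0.17, 0.986, 0.0, 0.0]
ft_force: [-1.0, 0.1, 2.3]
grip_width: 0.296
grasp_force: 79.0
```

{"fn": "arm_command", "kwargs": {"plan": [{"dp":[0,0,2],"spin":0},{"dp":[0,0,2],"spin":0},{"dp":[0,0,1],"spin":0},{"dp":[0,0,0],"spin":0},{"dp":[0,0,0],"spin":0}]}}

```text
clock: 10.5
position: [0.5866, 0.1502, 0.2479]
ee_rot: [-0.17, 0.986, 0.0, 0.0]
ft_force: [-1.6, -0.2, 4.7]
grip_width: 0.294
grasp_force: 79.3
```

```bash
python3 go.py 0.5865 0.1500 0.090 199.5
```

```text
t 10.5 dp mm [ 0.2 -0.1  2.9] spin 0.0004 yaw -160.48 zaxis [ 4.e-04  2.e-04 -1.e+00] F [-1.6 -0.2  4.7] [-0.03  0.28 -0.01] w 0.2938777682661199 79.25851821899414 q7 1.7
```

{"fn": "arm_command", "kwargs": {"plan": [{"dp":[0,0,1.5],"spin":0},{"dp":[0,0,1],"spin":0},{"dp":[0,0,0.7],"spin":0},{"dp":[0,0,0],"spin":0}]}}

```text
clock: 10.9
position: [0.5866, 0.1502, 0.2452]
ee_rot: [-0.17, 0.986, 0.0, 0.0]
ft_force: [-4.1, -0.3, 9.5]
grip_width: 0.293
grasp_force: 80.5
```

{"fn": "arm_command", "kwargs": {"plan": [{"dp":[0,0,0.5],"spin":0},{"dp":[0,0,0.5],"spin":0},{"dp":[0,0,0],"spin":0}]}}

```text
clock: 11.2
position: [0.5867, 0.1501, 0.2451]
ee_rot: [-0.169, 0.986, 0.0, 0.0]
ft_force: [-7.0, -1.9, 18.6]
grip_width: 0.3
grasp_force: 81.6
```

{"fn": "arm_command", "kwargs": {"plan": [{"dp":[0,0,-0.2],"spin":0.06},{"dp":[0,0,0],"spin":0.08},{"dp":[0,0,0],"spin":0.08},{"dp":[0,0,0],"spin":0.08},{"dp":[0,0,0],"spin":0}]}}

```text
clock: 11.7
position: [0.5871, 0.1505, 0.2452]
ee_rot: [-0.019, 1.0, 0.001, 0.001]
ft_force: [-2.0, 0.3, 13.5]
grip_width: 0.296
grasp_force: 80.6
```

```bash
python3 go.py 0.5865 0.1500 0.090 109.5
```

```text
t 11.7 dp mm [ 0.6 -0.5  0.2] spin 1.2687 yaw -177.81 zaxis [ 0.0023  0.0013 -1.    ] F [-2.   0.3 13.5] [ 0.01  0.68 -0.01] w 0.29566594972390836 80.64553141593933 q7 1.43
```

{"fn": "arm_command", "kwargs": {"plan": [{"dp":[0,0,0],"spin":0.08},{"dp":[0,0,0],"spin":0.08},{"dp":[0,0,0],"spin":0.08},{"dp":[0,0,0],"spin":0.08},{"dp":[0,0,0],"spin":0.08}]}}

```text
clock: 12.2
position: [0.5871, 0.1504, 0.2452]
ee_rot: [0.18, 0.984, 0.001, 0.001]
ft_force: [-2.4, -0.5, 13.7]
grip_width: 0.291
grasp_force: 80.7
```

```bash
python3 go.py 0.5865 0.1500 0.090 109.5
```

```text
t 12.2 dp mm [ 0.4 -0.6  0.2] spin 0.8684 yaw 159.25 zaxis [ 0.0021  0.0012 -1.    ] F [-2.4 -0.5 13.7] [-0.2   0.74  0.21] w 0.29117057046213835 80.68236708641052 q7 1.06
```

{"fn": "arm_command", "kwargs": {"plan": [{"dp":[0,0,0],"spin":0.08},{"dp":[0,0,0],"spin":0.08},{"dp":[0,0,0],"spin":0.08},{"dp":[0,0,0],"spin":0.08},{"dp":[0,0,0],"spin":0}]}}

```text
clock: 12.7
position: [0.587, 0.1503, 0.2452]
ee_rot: [0.334, 0.942, 0.001, 0.001]
ft_force: [-4.0, -0.5, 15.1]
grip_width: 0.294
grasp_force: 80.9
```

```bash
python3 go.py 0.5865 0.1500 0.090 109.5
```

```text
t 12.7 dp mm [ 0.2 -0.6  0.2] spin 0.5487 yaw 140.94 zaxis [ 1.8e-03  9.0e-04 -1.0e+00] F [-4.  -0.5 15.1] [-0.21  0.95  0.1 ] w 0.2935052074763486 80.88491320610046 q7 0.76
```

{"fn": "arm_command", "kwargs": {"plan": [{"dp":[0,0,0],"spin":0.08},{"dp":[0,0,0],"spin":0.08},{"dp":[0,0,0],"spin":0.08},{"dp":[0,0,0],"spin":0.08},{"dp":[0,0,0],"spin":0.08}]}}

```text
clock: 13.2
position: [0.587, 0.1501, 0.2452]
ee_rot: [0.515, 0.857, 0.001, 0.0]
ft_force: [-3.3, -1.9, 15.3]
grip_width: 0.293
grasp_force: 81.0
```

{"fn": "arm_command", "kwargs": {"plan": [{"dp":[0,0,0],"spin":0.06},{"dp":[0,0,0],"spin":0.05},{"dp":[0,0,0],"spin":0.03},{"dp":[0,0,0],"spin":0}]}}

```text
clock: 13.6
position: [0.5869, 0.1501, 0.2452]
ee_rot: [0.573, 0.82, 0.001, 0.0]
ft_force: [-5.1, -1.2, 17.0]
grip_width: 0.298
grasp_force: 81.1
```

```bash
python3 go.py 0.5865 0.1500 0.090 109.5
```

```text
t 13.6 dp mm [ 0.1 -0.4  0.2] spin 0.0105 yaw 110.1 zaxis [ 1.1e-03  6.0e-04 -1.0e+00] F [-5.1 -1.2 17. ] [-0.42  1.32  0.21] w 0.29799396723997906 81.11637353897095 q7 0.28
```

{"fn": "arm_command", "kwargs": {"plan": [{"dp":[0,0,0],"spin":0.02},{"dp":[0,0,0],"spin":0.02},{"dp":[0,0,0],"spin":0},{"dp":[0,0,0],"spin":0}]}}

```text
clock: 14.0
position: [0.5869, 0.1502, 0.2452]
ee_rot: [0.588, 0.809, 0.0, 0.0]
ft_force: [-5.0, -1.4, 17.2]
grip_width: 0.296
grasp_force: 81.2
```

```bash
python3 go.py 0.5865 0.1500 0.090 109.5
```

```text
t 14.0 dp mm [-0.  -0.4  0.2] spin -0.0275 yaw 107.93 zaxis [ 9.e-04  5.e-04 -1.e+00] F [-5.  -1.4 17.2] [-0.47  1.49  0.8 ] w 0.2957738341786443 81.2284004688263 q7 0.24
```

{"fn": "arm_command", "kwargs": {"plan": [{"dp":[0,0,0],"spin":0.02},{"dp":[0,0,0],"spin":0.02},{"dp":[0,0,0],"spin":0},{"dp":[0,0,0],"spin":0}]}}

```text
clock: 14.4
position: [0.5869, 0.1502, 0.2452]
ee_rot: [0.604, 0.797, 0.0, 0.0]
ft_force: [-5.3, -1.6, 17.0]
grip_width: 0.294
grasp_force: 81.7
```

```bash
python3 go.py 0.5865 0.1500 0.090 109.5
```

```text
t 14.4 dp mm [-0.1 -0.5  0.2] spin -0.0663 yaw 105.7 zaxis [ 1.2e-03  2.0e-04 -1.0e+00] F [-5.3 -1.6 17. ] [-0.55  1.37  1.5 ] w 0.29369559659913896 81.65833711624146 q7 0.21
```

{"fn": "arm_command", "kwargs": {"plan": [{"dp":[0,0,0],"spin":-0.01},{"dp":[0,0,0],"spin":0},{"dp":[0,0,0],"spin":0},{"dp":[0,0,0],"spin":0},{"dp":[0,0,0],"spin":0}]}}

```text
clock: 14.9
position: [0.5869, 0.1502, 0.2452]
ee_rot: [0.6, 0.8, 0.0, 0.0]
ft_force: [-4.9, -0.7, 17.4]
grip_width: 0.294
grasp_force: 81.5
```

```bash
python3 go.py 0.5865 0.1500 0.090 109.5
python3 - <<'E'
from workcell import viewer
import cv2
s=viewer.camera("scene")
cv2.imwrite("pics/fin.png",cv2.resize(s[90:240,220:400],None,fx=4,fy=4,interpolation=cv2.INTER_CUBIC))
E
```

```text
t 14.9 dp mm [-0.1 -0.5  0.2] spin -0.0567 yaw 106.25 zaxis [ 1.1e-03  3.0e-04 -1.0e+00] F [-4.9 -0.7 17.4] [-0.48  1.38  1.26] w 0.2936473074906652 81.46371960639954 q7 0.21
```

View pics/fin.png

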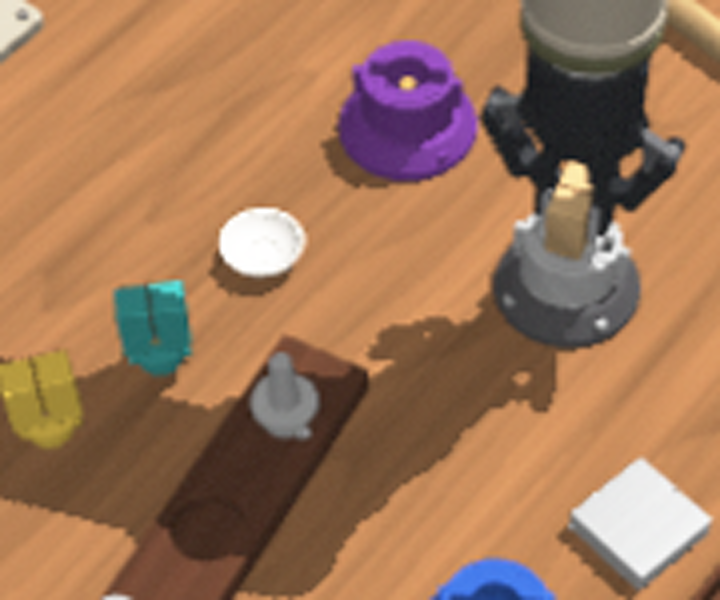

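The head sits flush in the grey socket at (570,235). It is turned a quarter turn, against the stop with 1.26 N m, and is still gripped. The other heads and bystanders visible in this crop have not been disturbed.

```bash
python3 -c "
from workcell import manip
print(manip.hand_in())"
```

```text
the job is handed in; nothing more can be done
None
```

The ring-clamp head is in the grey steel socket, pushed down onto the rim and turned clockwise to the stop, and I handed the job in at about 15 s with the gripper still holding it at about 81 N and about 1.3 N m against the return spring.

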